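# Log in a cassette on the code wheel

## Task

Roll the ridged code wheel of the white cassette station upward by its ridges until the facet with the colour of the cassette in the black-framed bay beside the wheel lies squarely on top between the two red pointers. Only then press the green button fully down to log the cassette, and let it come back up. Leave all the cassettes in their bays and the wheel on that colour.

Things in the scene. Friction and masses are not known exactly. Their poses are not given: they have to be found in the camera images.
- station: white cassette station fixed to the worktop: slab 170 (x) x 300 (y) x 30 mm with the wheel, bays and button on it; origin at the centre of its underside, z up, front faces its -x (the robot, within 0.25 rad). Bays in a row at its x = 35 mm: y = 20 (thick black frame, reading bay), -50 and -105 mm (thin grey frames, waiting); frames 3 mm high
- wheel_axle (a point): middle of the code wheel, on its axle, 50 mm above the worktop, at the station's y = 90 mm; axle along the station's y. Six-sided drum 28 mm wide: coloured facets 27 mm from the axle; at its six corners black ridges 6 mm thick, 28 mm wide, round tips 46 mm from the axle; 40 mm free between neighbouring tips. Side cheeks rise 13 mm above the axle
- wheel_index (a point): the point between the two red pointers, 27 mm straight above the axle, where the chosen facet must lie facing up. The pointers stand either side of the wheel, 18 to 24 mm from its middle plane, and rise to 30 mm above the axle, lower than the ridge tips
- code_wheel (a joint): turn of the wheel, rad; grows as it is rolled up (robot side rises, top goes to station +x). Light friction (2 N at a ridge), no clicks, stays where left. Facet squarely on top at 0 white, 1.047 grey, 2.094 yellow, 3.142 blue, 4.189 red, 5.236 green; there a ridge stands 30 degrees either side of vertical (others every 60). Starts from -0.25 to 0.7; stops at -0.5, 5.4
- log_button (a joint): travel of the green button in m: 0 up, 0.006 fully down; it springs back and needs about 5 N
- log_button_top (a point): centre of the top of the round green button (30 mm across, in a low dark housing), at the station's x = -45, y = -50 mm; pressed straight down
- read_bay (a point): middle of the floor of the black-framed reading bay beside the wheel, 30 mm above the worktop; the cassette lying here gives the colour to be set
- cassette_yellow: tissue cassette, flat yellow plastic box 40 x 28 x 8 mm (long side along its x), loose, lying in one of the station's three bays; origin at the centre of its underside
- cassette_blue: tissue cassette, flat blue plastic box 40 x 28 x 8 mm (long side along its x), loose, lying in one of the station's three bays; origin at the centre of its underside
- cassette_red: tissue cassette, flat red plastic box 40 x 28 x 8 mm (long side along its x), loose, lying in one of the station's three bays; origin at the centre of its underside
There are look-alikes about, which are no part of the job. What is meant by the cassette_red is not brown, grey or turquoise, and is the smaller of those in its own colour.

How it is judged:
By the outcome, as a careful person would: the job done as asked, in the order asked, and still so for the second after the job is handed in, with the robot touching nothing.
It also fails if it takes over 70 s, if anything falls off the work surface, if the arm or the gripper's body presses on something with over 40 N, if the wrist force passes 120 N, or if a joint passes its speed limit or range.

## Robot

A 6-joint arm with a two-finger parallel gripper is mounted at the origin on a cart in front of the work surface, level with it; the furniture and walls round the work are solid. World frame = base frame: x ahead of the robot, y to its left, z up, the work surface at z = 0. Lengths are in m, angles in rad, forces in N, time in s.
With the tool pointing down it reaches from about 0.25 to 0.8 m from the base axis. Payload 3.9 kg.
Tool frame: the origin (TCP) lies on the mounting face of the last link; the fingertips stand 173 mm ahead of it and the grasp point (between the pads) lies 155 mm ahead of it; z points along the fingers, y is the line along which they close (so a half turn about z gives the same grasp; the last joint's range is limited). The gripper opens to 85 mm and grips with 20 to 120 N. Pads are 22 mm wide; open, the fingers measure 114 mm over their backs; the gripper's body (76 mm by 85 mm) begins 54 mm behind the grasp point. The pads swing forward as they close: fully open they stand 13 mm farther back than shut.
Start: joints at [1.341, 0.26, -0.138, 1.173, 0, 1.571], TCP at [0.12, 0.511, 0.405] pointing down, gripper open.
Joint ranges: [-2.78, 2.78], [-0.83, 1.72], [-1.28, 1.37], [-1.9, 2.12], [-1.57, 1.48], [-3.14, 3.14]. Speed limits (rad/s): [2.57, 2.57, 3.14, 3.14, 3.14, 3.14].

## Interface

Orientations are given as a 3x3 rotation matrix whose columns are the frame's x, y, z axes.
In Python, from plant import monitor, snapshot, camera_params, job, recognise, outline_of, landmark_of gives the robot as it stands. The module is installed in compiled form; this text tells all that it offers.
- The arm moves only by the shell command python3 -m jog 'ROWS' [FORCE]. ROWS is JSON, a list of rows, each an object of numbers: "gripper": the finger opening in m, from 0 to 0.0854; "dx", "dy", "dz": the shift along the tool's x, y, z in m; "rx", "ry", "rz": the turn, a rotation vector about the tool's x, y, z in degrees. A call has exactly 10 rows; each row is the pose to reach, as a shift and turn from the pose commanded when the call began, along the tool's axes at that moment; what a row does not reach only later rows make up. A row lasts 1/8 s, in which the tool goes at most 62.5 mm and 10.7 degrees, less where a joint would pass 70% of its speed; a pose out of reach is approached as far as the arm can. A call with a gripper value outside its range is refused whole. The fingers move at their own pace and stop on an object; FORCE is the grip in N (left out, the last holds). Time passes only in rows, so rows that repeat a pose let the fingers close, or fill a call up. It gives the time, the measured TCP pose, the force, the opening and the grip force at its end, in the units of the state.
- monitor.read_state(): the state, without advancing time (a new reading comes with each control period).
- snapshot(name): name is "scene" or "top" or "wrist"; returns the picture (400x640x3 uint8, red, green, blue); there is no depth.
- camera_params(name): a dict with "fovy" (degrees; the focal length in pixels is half the picture's height over the tangent of half this angle, whatever the lens; pixels are square), "cx", "cy" (the principal point, pixels), "rvec" (rotation vector, rad) and "tvec" (3), from world to camera coordinates, as OpenCV has them. Camera axes: x right, y down, z forward; pixel columns grow to the right and rows downward; lengths in m; the calibration is good to about 2 mm. A picture is of the moment at which its call begins: read the wrist's pose just before it. camera_params takes no time and is no camera call; for the wrist camera it gives the pose at the moment of the call.
- job.close_job(): hands the job in; it is judged then, once.
Trained networks look in the newest picture that a camera, given by its name, has taken for a name from the list of things; names that differ only in an ending like _2 or _b are one class to them, and where a whole thing is asked for, a point or a joint stands for the part that bears it (a point fixed in the world has none). Each returns a list of dicts, best first, with "p" (0 to 1); they miss things now and then, are a little off and sometimes report something else, mostly with a low value. They report only what shows in the picture. A call takes as long as a camera call. They do not tell look-alikes from the thing itself.
- recognise(camera, label): "centre" ([x, y, z] in m, in the coordinates of the camera as it stood for that picture, good to about 4 mm: the middle of the surface that is visible of it).
- outline_of(camera, label): "pixels" (400x640 bool, what is visible of it).
- landmark_of(camera, label): "centre" ([x, y, z] in m, in the coordinates of the camera as it stood for that picture, good to about 4 mm: a listed point, or the origin of a listed thing).
The state is a dict: "clock": time; "qpos": joint angles; "qd": joint speeds; "effort": joint torques, N m; "ee_pos": TCP position; "ee_rot": TCP orientation; "contact_force": force on the tool from outside, world axes, zero at the start; "moment": the same for the moment, N m; "width": opening from 0.0 (shut) to 1.0 (fully open); "finger_force": force on a finger pad.
Only numpy, scipy, OpenCV 4.12 (cv2) and the standard library are available. Lean on these libraries where they do the work, as an engineer would, in place of code of your own. Each camera call takes 0.05 s, during which the arm holds its last target. There are 200 camera calls.

## Working session

There is one attempt and no reset: what is moved stays moved. The work goes in short steps, Python scripts to look and compute and a shell command to move; the robot and the scene stay as the last step left them, time stands still between calls to the robot, and variables do not carry over. Pictures are saved under pics/ and viewed, at most 10 in all, crops included, and the job is handed in when it is done.

```bash
mkdir -p pics; cat > h.py <<'E'
import numpy as np,cv2
from plant import monitor,snapshot,camera_params,job,recognise,outline_of,landmark_of
def cam(n):
    c=camera_params(n);R=cv2.Rodrigues(np.array(c["rvec"],float))[0];t=np.array(c["tvec"],float)
    f=200/np.tan(np.radians(c["fovy"])/2)
    return R,t,f,c["cx"],c["cy"]
def w(C,p): return C[0].T@(np.array(p)-C[1])
def px(C,P):
    q=C[0]@np.array(P)+C[1]; return np.array([C[2]*q[0]/q[2]+C[3],C[2]*q[1]/q[2]+C[4]])
def onz(C,u,v,z):
    d=C[0].T@np.array([(u-C[3])/C[2],(v-C[4])/C[2],1]);o=-C[0].T@C[1];return o+d*(z-o[2])/d[2]
def save(n,im): cv2.imwrite("pics/"+n,im[...,::-1])
E
python3 - <<'E'
from h import *
np.set_printoptions(precision=4,suppress=True)
for n in("scene","top"):
    C=cam(n);im=snapshot(n);save(n+"0.png",im)
    for l in("wheel_axle","wheel_index","log_button_top","read_bay","station"):
        for r in landmark_of(n,l)[:2]: print(n,l,round(r["p"],2),w(C,r["centre"]))
    for l in("cassette_yellow","cassette_blue","cassette_red"):
        for r in recognise(n,l)[:3]: print(n,l,round(r["p"],2),w(C,r["centre"]))
s=monitor.read_state();print(s["clock"],s["ee_pos"],s["ee_rot"])
E
```

```text
scene wheel_axle 0.74 [0.574  0.0868 0.0485]
scene wheel_index 0.56 [0.5848 0.0838 0.0769]
scene log_button_top 0.53 [ 0.5309 -0.0541  0.0458]
scene read_bay 0.7 [0.6132 0.0127 0.0363]
scene station 0.79 [ 0.5791 -0.0043 -0.0007]
scene cassette_yellow 0.76 [ 0.6089 -0.0579  0.0388]
scene cassette_blue 0.59 [ 0.6039 -0.1176  0.0351]
scene cassette_red 0.93 [ 0.4182 -0.0735  0.0125]
scene cassette_red 0.74 [0.7339 0.0386 0.0112]
scene cassette_red 0.53 [0.4123 0.0445 0.0102]
top wheel_axle 0.79 [0.5827 0.0876 0.0479]
top wheel_index 0.86 [0.5804 0.0879 0.0775]
top log_button_top 0.75 [ 0.5326 -0.0513  0.052 ]
top log_button_top 0.59 [0.5804 0.0835 0.0493]
top read_bay 0.73 [ 0.5764 -0.006   0.0004]
top read_bay 0.59 [0.6112 0.0142 0.0269]
top station 0.67 [ 0.5769 -0.008   0.0018]
top cassette_yellow 0.68 [ 0.6136 -0.0601  0.0364]
top cassette_blue 0.51 [ 0.6122 -0.1086  0.0386]
top cassette_red 0.83 [0.6744 0.2131 0.0058]
top cassette_red 0.8 [0.7368 0.0411 0.0087]
top cassette_red 0.75 [0.415  0.0502 0.0094]
0.9 [0.1196 0.5112 0.4047] [[-0.9737  0.2278  0.    ]
 [ 0.2278  0.9737 -0.    ]
 [-0.     -0.     -1.    ]]
```

View pics/scene0.png

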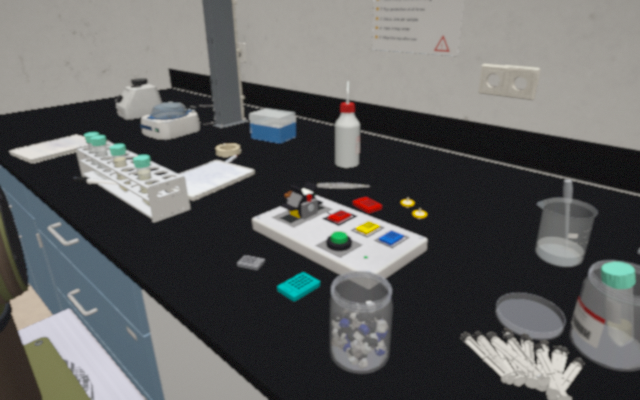

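View pics/top0.png

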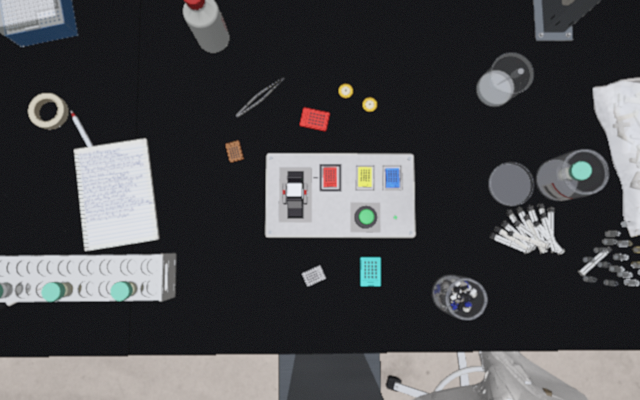

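The cassette in the black-framed bay (top view about 330,177) is red, so the target is 4.189. White is on top now, with the wheel at about (295,193). Next I'll measure the slab pose.

```bash
python3 - <<'E'
from h import *
C=cam("top");im=cv2.imread("pics/top0.png")
m=(im.min(2)>150).astype(np.uint8);m[:145]=0;m[245:]=0;m[:,:255]=0;m[:,425:]=0
p=cv2.findNonZero(m);b=cv2.boxPoints(cv2.minAreaRect(p));print(b)
P=np.array([onz(C,u,v,.03) for u,v in b]);c=P.mean(0);print(P.round(4),c)
for i in range(4):
    e=P[(i+1)%4]-P[i];print(np.linalg.norm(e).round(4),np.degrees(np.arctan2(e[1],e[0])).round(2))
print(C[0],-C[0].T@C[1])
big=cv2.resize(im[150:240,262:348],None,fx=8,fy=8*.8,interpolation=cv2.INTER_CUBIC)
cv2.imwrite("pics/wh.png",big)
E
```

```text
[[264.92722 235.98883]
 [265.8008  152.12292]
 [415.8262  153.6857 ]
 [414.9526  237.5516 ]]
[[ 0.4962  0.1456  0.03  ]
 [ 0.6655  0.1443  0.03  ]
 [ 0.66   -0.16    0.03  ]
 [ 0.4903 -0.1529  0.03  ]] [ 0.57796269 -0.00576536  0.03      ]
0.1693 -0.43
0.3044 -91.04
0.1698 177.59
0.2985 88.86
[[-0.00967797 -0.99989844  0.0104616 ]
 [-0.99456856  0.00854106 -0.10373248]
 [ 0.10363259 -0.0114087  -0.99455021]] [0.47436386 0.04642662 0.93328702]
```

```bash
python3 -m jog '[{"dx":-0.05,"dy":-0.032,"rz":1.3,"gripper":0},{"dx":-0.10,"dy":-0.064,"rz":2.6},{"dx":-0.15,"dy":-0.096,"rz":4},{"dx":-0.2,"dy":-0.128,"rz":5.2},{"dx":-0.25,"dy":-0.16,"rz":6.5},{"dx":-0.3,"dy":-0.19,"rz":8},{"dx":-0.35,"dy":-0.22,"rz":9},{"dx":-0.4,"dy":-0.255,"rz":10.4},{"dx":-0.45,"dy":-0.287,"rz":12},{"dx":-0.496,"dy":-0.319,"rz":13.2}]'
```

```text
schema error: expected keys gripper, dx, dy, dz, rx, ry, rz
```

```bash
python3 -m jog '[{"gripper":0,"dx":-0.05,"dy":-0.032,"dz":0,"rx":0,"ry":0,"rz":-1.2},{"gripper":0,"dx":-0.10,"dy":-0.064,"dz":0,"rx":0,"ry":0,"rz":-2.4},{"gripper":0,"dx":-0.15,"dy":-0.096,"dz":0,"rx":0,"ry":0,"rz":-3.6},{"gripper":0,"dx":-0.2,"dy":-0.128,"dz":0,"rx":0,"ry":0,"rz":-4.8},{"gripper":0,"dx":-0.25,"dy":-0.16,"dz":0,"rx":0,"ry":0,"rz":-6},{"gripper":0,"dx":-0.3,"dy":-0.19,"dz":0,"rx":0,"ry":0,"rz":-7.2},{"gripper":0,"dx":-0.35,"dy":-0.22,"dz":0,"rx":0,"ry":0,"rz":-8.4},{"gripper":0,"dx":-0.4,"dy":-0.255,"dz":0,"rx":0,"ry":0,"rz":-9.6},{"gripper":0,"dx":-0.45,"dy":-0.287,"dz":0,"rx":0,"ry":0,"rz":-10.8},{"gripper":0,"dx":-0.496,"dy":-0.319,"dz":0,"rx":0,"ry":0,"rz":-12}]'
python3 - <<'E'
from h import *
np.set_printoptions(precision=4,suppress=True)
s=monitor.read_state();print(s["clock"],s["ee_pos"],s["ee_rot"],s["width"],s["contact_force"])
n="wrist";C=cam(n);im=snapshot(n);save("w1.png",im);print(-C[0].T@C[1],C[0])
for l in("wheel_axle","wheel_index","log_button_top","read_bay","station"):
    for r in landmark_of(n,l)[:2]: print(n,l,round(r["p"],2),w(C,r["centre"]))
E
```

```text
clock: 2.15
ee_pos: [0.5312, 0.0858, 0.4048]
ee_rot: [[-1.0, 0.02, 0.001], [0.02, 1.0, 0.0], [-0.001, 0.0, -1.0]]
contact_force: [0.7, 1.5, 0.2]
width: -0.001
finger_force: 0.0
2.15 [0.5312 0.0858 0.4048] [[-0.9998  0.0202  0.0007]
 [ 0.0202  0.9998  0.0004]
 [-0.0007  0.0004 -1.    ]] -0.0010213116562310296 [0.7397 1.4972 0.2242]
[0.4473 0.0877 0.373 ] [[ 0.0211  0.9998  0.0007]
 [ 0.9447 -0.0202  0.3274]
 [ 0.3273 -0.0063 -0.9449]]
wrist wheel_axle 0.65 [0.5797 0.0841 0.0478]
wrist wheel_index 0.87 [0.5793 0.0898 0.0772]
wrist wheel_index 0.5 [0.5794 0.0874 0.0474]
wrist log_button_top 0.94 [ 0.5307 -0.0544  0.0517]
wrist read_bay 0.58 [0.6131 0.0174 0.0259]
wrist read_bay 0.52 [ 0.6166 -0.0589  0.0284]
wrist station 0.58 [ 0.5762 -0.0024  0.004 ]
```

View pics/w1.png

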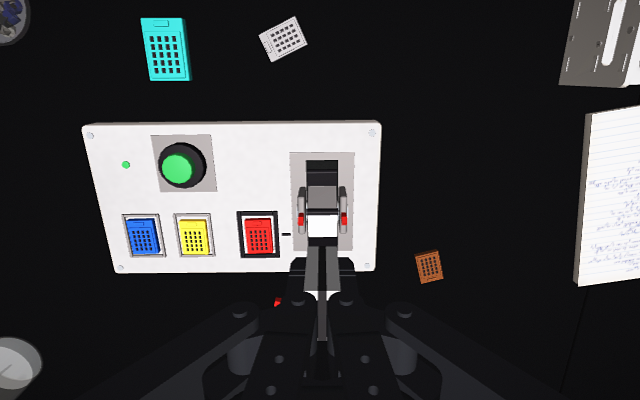

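```bash
cat >> h.py <<'E'
AX=np.array([.580,.0865,.05]); YAW=np.radians(-1.1)
def pt(r,a,y=0,t=0): # a from up toward +x(deg), t tangential
    a=np.radians(a);x=r*np.sin(a)+t*np.cos(a);z=r*np.cos(a)-t*np.sin(a)
    return AX+[x*np.cos(YAW)-y*np.sin(YAW),x*np.sin(YAW)+y*np.cos(YAW),z]
E
python3 - <<'E'
from h import *
im=cv2.imread("pics/w1.png");C=cam("wrist")
col=im[:,322].astype(int)
print([(r,*col[r]) for r in range(150,262,2)])
print("f",C[2],"pointers",px(C,pt(.027,0,.021)),px(C,pt(.027,0,-.021)))
for q in(-15,-10,-5,0,5,10,15,20,30,40):
    print(q,"near tip",px(C,pt(.043,q-30)).round(1)[1],"white edges",px(C,pt(.027,q,0,-.0125)).round(1)[1],px(C,pt(.027,q,0,.0125)).round(1)[1],"grey",px(C,pt(.027,q-60,0,-.0125)).round(1)[1],px(C,pt(.027,q-60,0,.0125)).round(1)[1],"far tip",px(C,pt(.043,q+30)).round(1)[1])
cv2.imwrite("pics/c1.png",cv2.resize(im[145:265,260:400],None,fx=5,fy=5,interpolation=cv2.INTER_CUBIC))
E
```

```text
[(150, np.int64(243), np.int64(241), np.int64(243)), (152, np.int64(168), np.int64(167), np.int64(174)), (154, np.int64(195), np.int64(194), np.int64(203)), (156, np.int64(194), np.int64(195), np.int64(202)), (158, np.int64(197), np.int64(198), np.int64(205)), (160, np.int64(60), np.int64(59), np.int64(61)), (162, np.int64(33), np.int64(33), np.int64(32)), (164, np.int64(32), np.int64(33), np.int64(32)), (166, np.int64(34), np.int64(34), np.int64(33)), (168, np.int64(34), np.int64(34), np.int64(33)), (170, np.int64(28), np.int64(24), np.int64(26)), (172, np.int64(75), np.int64(71), np.int64(76)), (174, np.int64(41), np.int64(36), np.int64(38)), (176, np.int64(41), np.int64(37), np.int64(40)), (178, np.int64(40), np.int64(37), np.int64(39)), (180, np.int64(41), np.int64(36), np.int64(40)), (182, np.int64(40), np.int64(36), np.int64(39)), (184, np.int64(38), np.int64(32), np.int64(35)), (186, np.int64(153), np.int64(153), np.int64(158)), (188, np.int64(126), np.int64(126), np.int64(131)), (190, np.int64(127), np.int64(126), np.int64(132)), (192, np.int64(127), np.int64(126), np.int64(1
[... 1841 characters left out ...]
s 205.0 231.7 grey 185.3 199.8 far tip 243.6
-10 near tip 200.1 white edges 207.7 233.9 grey 185.8 202.3 far tip 246.5
-5 near tip 204.2 white edges 210.5 235.9 grey 186.5 204.9 far tip 249.2
0 near tip 208.3 white edges 213.3 237.8 grey 187.4 207.6 far tip 251.5
5 near tip 212.5 white edges 216.1 239.4 grey 188.6 210.3 far tip 253.4
10 near tip 216.8 white edges 218.9 240.8 grey 190.0 213.1 far tip 255.1
15 near tip 221.0 white edges 221.7 242.0 grey 191.6 215.9 far tip 256.3
20 near tip 225.2 white edges 224.4 242.9 grey 193.4 218.7 far tip 257.2
30 near tip 233.2 white edges 229.5 244.1 grey 197.6 224.2 far tip 257.9
40 near tip 240.4 white edges 234.0 244.3 grey 202.4 229.3 far tip 257.3
```

View pics/c1.png

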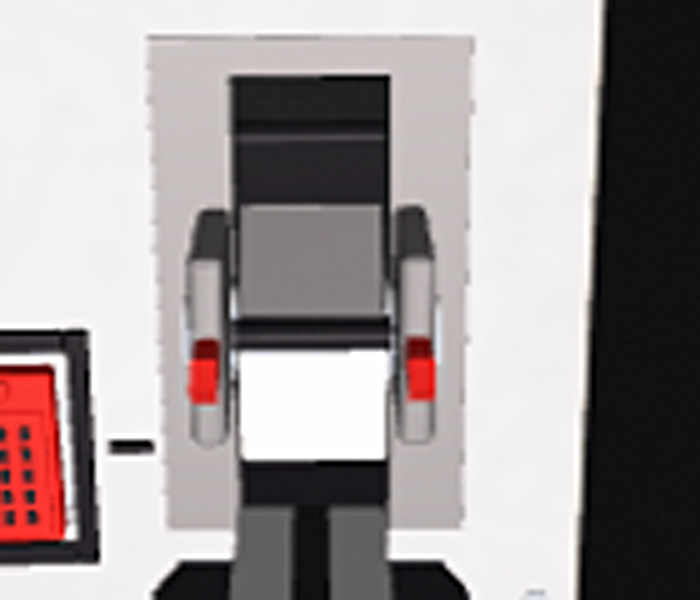

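Near ridge sits at row ~211, white facet rows 215–237 and grey 186–207, so the wheel starts at roughly 0–3° with the axle at x≈0.580, y≈0.088. I'll stroke the ridges in the +x direction with closed fingertips kept above the pointers.

```bash
python3 -m jog '[{"gripper":0,"dx":0,"dy":0.002,"dz":0.04,"rx":0,"ry":0,"rz":0},{"gripper":0,"dx":0,"dy":0.002,"dz":0.08,"rx":0,"ry":0,"rz":0},{"gripper":0,"dx":0,"dy":0.002,"dz":0.12,"rx":0,"ry":0,"rz":0},{"gripper":0,"dx":0,"dy":0.002,"dz":0.14,"rx":0,"ry":0,"rz":0},{"gripper":0,"dx":0,"dy":0.002,"dz":0.149,"rx":0,"ry":0,"rz":0},{"gripper":0,"dx":0,"dy":0.002,"dz":0.149,"rx":0,"ry":0,"rz":0},{"gripper":0,"dx":-0.007,"dy":0.002,"dz":0.149,"rx":0,"ry":0,"rz":0},{"gripper":0,"dx":-0.014,"dy":0.002,"dz":0.149,"rx":0,"ry":0,"rz":0},{"gripper":0,"dx":-0.021,"dy":0.002,"dz":0.149,"rx":0,"ry":0,"rz":0},{"gripper":0,"dx":-0.028,"dy":0.002,"dz":0.149,"rx":0,"ry":0,"rz":0}]'
python3 - <<'E'
from h import *
save("s1.png",cv2.resize(snapshot("scene")[160:260,240:400],None,fx=5,fy=5,interpolation=cv2.INTER_CUBIC))
E
```

```text
clock: 3.7
ee_pos: [0.5579, 0.0889, 0.2558]
ee_rot: [[-1.0, 0.02, -0.001], [0.02, 1.0, 0.0], [0.001, 0.0, -1.0]]
contact_force: [-2.4, -0.5, 2.3]
width: 0.002
finger_force: 1.2
```

View pics/s1.png

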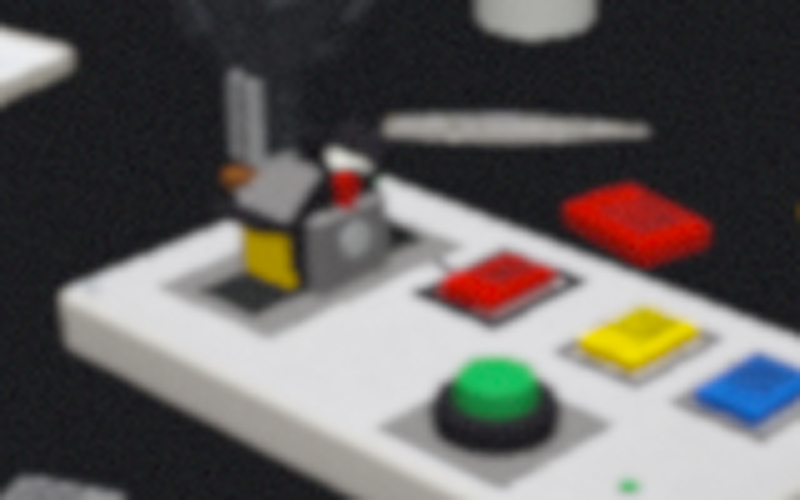

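Wheel is rolling as intended (grey facet rising at about (275,185), white going beyond). I'll finish this stroke, then lift and return.

```bash
python3 -m jog '[{"gripper":0,"dx":-0.007,"dy":0,"dz":0,"rx":0,"ry":0,"rz":0},{"gripper":0,"dx":-0.014,"dy":0,"dz":0,"rx":0,"ry":0,"rz":0},{"gripper":0,"dx":-0.020,"dy":0,"dz":0,"rx":0,"ry":0,"rz":0},{"gripper":0,"dx":-0.025,"dy":0,"dz":0,"rx":0,"ry":0,"rz":0},{"gripper":0,"dx":-0.025,"dy":0,"dz":0,"rx":0,"ry":0,"rz":0},{"gripper":0,"dx":-0.024,"dy":0,"dz":-0.025,"rx":0,"ry":0,"rz":0},{"gripper":0,"dx":0,"dy":0,"dz":-0.025,"rx":0,"ry":0,"rz":0},{"gripper":0,"dx":0.028,"dy":0,"dz":-0.025,"rx":0,"ry":0,"rz":0},{"gripper":0,"dx":0.028,"dy":0,"dz":-0.025,"rx":0,"ry":0,"rz":0},{"gripper":0,"dx":0.028,"dy":0,"dz":-0.025,"rx":0,"ry":0,"rz":0}]'
cat > look.py <<'E'
from h import *
s=monitor.read_state();print(s["ee_pos"])
C=cam("wrist");im=snapshot("wrist")
u=int(px(C,pt(.03,0,0.0))[0])
for r in range(150,300,2): print(r,im[r,u],end=";")
import sys
save(sys.argv[1],im)
E
python3 look.py w2.png
```

```text
clock: 5.0
ee_pos: [0.5312, 0.0897, 0.2814]
ee_rot: [[-1.0, 0.02, 0.003], [0.02, 1.0, 0.0], [-0.003, 0.0, -1.0]]
contact_force: [0.2, 0.7, -0.6]
width: -0.002
finger_force: 0.0
[0.53118518 0.08973099 0.28139535]
150 [246 244 244];152 [244 242 242];154 [244 242 243];156 [244 242 243];158 [245 243 244];160 [245 243 244];162 [245 243 244];164 [245 243 244];166 [245 243 244];168 [244 242 243];170 [244 242 243];172 [245 243 244];174 [245 243 244];176 [246 244 245];178 [246 244 245];180 [245 243 244];182 [245 243 244];184 [245 242 244];186 [245 242 243];188 [245 243 243];190 [249 247 248];192 [202 195 194];194 [200 192 192];196 [199 191 192];198 [199 191 191];200 [200 194 193];202 [103  99  98];204 [32 34 33];206 [34 35 35];208 [35 36 35];210 [35 36 35];212 [34 35 34];214 [35 36 36];216 [15 14 16];218 [28 26 29];220 [58 54 58];222 [53 50 54];224 [54 50 55];226 [54 50 54];228 [53 51 55];230 [52 48 53];232 [53 49 53];234 [53 50 54];236 [52 48 53];238 [50 48 52];240 [55 49 51];242 [254 229  65];244 [249 224  64];246 [121 106  72];248 [103 102 104];250 [105 103 104];252 [105 104 104];254 [106 105 106];256 [106 104 105];258 [106 104 105];260 [106 105 106];262 [105 105 106];264 [105 104 105];266 [105 104 105];268 [106 105 105];270 [105 104 105];272 [105 103 105];274 [87 86 88];276 [86 85 87];278 [86 84 86];280 [86 85 87];282 [86 85 86];284 [87 85 87];286 [70 68 69];288 [70 69 70];290 [84 82 83];292 [214 211 213];294 [212 209 211];296 [212 209 210];298 [217 213 214];
```

```bash
python3 -m jog '[{"gripper":0,"dx":0,"dy":-0.002,"dz":0.0255,"rx":0,"ry":0,"rz":0},{"gripper":0,"dx":-0.005,"dy":-0.002,"dz":0.0255,"rx":0,"ry":0,"rz":0},{"gripper":0,"dx":-0.012,"dy":-0.002,"dz":0.0255,"rx":0,"ry":0,"rz":0},{"gripper":0,"dx":-0.019,"dy":-0.002,"dz":0.0255,"rx":0,"ry":0,"rz":0},{"gripper":0,"dx":-0.026,"dy":-0.002,"dz":0.0255,"rx":0,"ry":0,"rz":0},{"gripper":0,"dx":-0.033,"dy":-0.002,"dz":0.0255,"rx":0,"ry":0,"rz":0},{"gripper":0,"dx":-0.04,"dy":-0.002,"dz":0.0255,"rx":0,"ry":0,"rz":0},{"gripper":0,"dx":-0.046,"dy":-0.002,"dz":0.0255,"rx":0,"ry":0,"rz":0},{"gripper":0,"dx":-0.05,"dy":-0.002,"dz":0.0255,"rx":0,"ry":0,"rz":0},{"gripper":0,"dx":-0.053,"dy":-0.002,"dz":0.0255,"rx":0,"ry":0,"rz":0}]'
```

```text
clock: 6.3
ee_pos: [0.583, 0.0864, 0.2549]
ee_rot: [[-1.0, 0.02, -0.001], [0.02, 1.0, -0.0], [0.001, -0.0, -1.0]]
contact_force: [-2.0, -0.5, 0.0]
width: 0.001
finger_force: 0.9
```

```bash
python3 -m jog '[{"gripper":0,"dx":0,"dy":0,"dz":0,"rx":0,"ry":0,"rz":0},{"gripper":0,"dx":0.001,"dy":0,"dz":-0.025,"rx":0,"ry":0,"rz":0},{"gripper":0,"dx":0.001,"dy":0,"dz":-0.09,"rx":0,"ry":0,"rz":0},{"gripper":0,"dx":0.053,"dy":0,"dz":-0.145,"rx":0,"ry":0,"rz":0},{"gripper":0,"dx":0.053,"dy":0,"dz":-0.145,"rx":0,"ry":0,"rz":0},{"gripper":0,"dx":0.053,"dy":0,"dz":-0.145,"rx":0,"ry":0,"rz":0},{"gripper":0,"dx":0.053,"dy":0,"dz":-0.145,"rx":0,"ry":0,"rz":0},{"gripper":0,"dx":0.053,"dy":0,"dz":-0.145,"rx":0,"ry":0,"rz":0},{"gripper":0,"dx":0.053,"dy":0,"dz":-0.145,"rx":0,"ry":0,"rz":0},{"gripper":0,"dx":0.053,"dy":0,"dz":-0.145,"rx":0,"ry":0,"rz":0}]'; python3 look.py w3.png >/dev/null; python3 -c "
import cv2;im=cv2.imread('pics/w3.png');cv2.imwrite('pics/c3.png',cv2.resize(im[145:265,260:400],None,fx=5,fy=5,interpolation=cv2.INTER_CUBIC))
print([(r,*map(int,im[r,322,::-1])) for r in range(170,250,2)])"
```

```text
clock: 7.55
ee_pos: [0.5301, 0.0876, 0.3995]
ee_rot: [[-1.0, 0.02, -0.001], [0.02, 1.0, -0.0], [0.001, -0.0, -1.0]]
contact_force: [0.4, 0.1, -0.1]
width: 0.001
finger_force: 0.0
[(170, 19, 18, 21), (172, 46, 43, 47), (174, 65, 61, 65), (176, 66, 62, 67), (178, 66, 62, 65), (180, 65, 61, 65), (182, 65, 61, 65), (184, 64, 61, 64), (186, 64, 59, 72), (188, 31, 81, 188), (190, 33, 81, 187), (192, 32, 81, 187), (194, 32, 81, 188), (196, 32, 81, 188), (198, 33, 82, 188), (200, 34, 83, 188), (202, 33, 83, 192), (204, 17, 23, 39), (206, 31, 28, 32), (208, 80, 75, 81), (210, 27, 24, 29), (212, 59, 58, 24), (214, 255, 255, 102), (216, 253, 253, 99), (218, 253, 253, 99), (220, 253, 253, 98), (222, 253, 253, 98), (224, 253, 253, 98), (226, 253, 253, 97), (228, 253, 253, 98), (230, 253, 253, 97), (232, 253, 253, 97), (234, 253, 253, 97), (236, 255, 255, 98), (238, 76, 55, 24), (240, 23, 20, 24), (242, 23, 22, 24), (244, 23, 21, 24), (246, 17, 16, 17), (248, 17, 17, 18)]
```

View pics/c3.png

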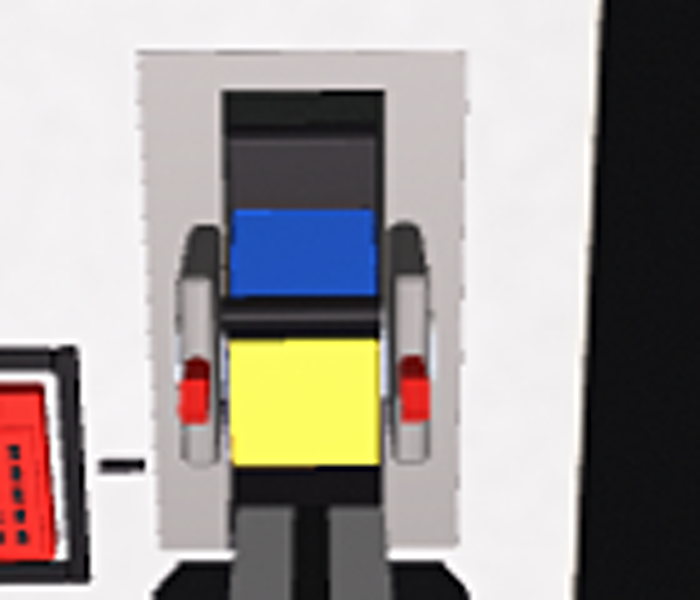

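```bash
cat > fit.py <<'E'
from h import *
import h,sys
from scipy.optimize import least_squares
C=cam("wrist");A0=h.AX.copy()
obs=np.array(list(map(float,sys.argv[1:5]))) # next-facet near edge, next-facet far edge, top-facet near edge, top-facet far edge
def model(p):
    q,dx=p;h.AX=A0+[dx,0,0];R=lambda *a:px(C,pt(*a))[1]
    tip=[R(.043,q-30)+s*.003*C[2]/.30 for s in(-1,1)]
    return np.array([R(.027,q-60,0,-.0121),min(R(.027,q-60,0,.0121),tip[0]),max(R(.027,q,0,-.0121),tip[1]),R(.027,q,0,.0121)])
for fx in(None,-.003,0,.003):
    if fx is None:
        r=least_squares(lambda p:np.append(model((p[0],p[1]/1e3))-obs,p[1]/3),[0.,0.],diff_step=1e-4,x_scale=[5,3]);print("free",r.x,r.fun.round(1))
    else:
        r=least_squares(lambda p:model((p[0],fx))-obs,[1.],diff_step=1e-4);print(fx,r.x,r.fun.round(1))
h.AX=A0
print("pointer centre row if x0",px(C,pt(.03,0,.021)),px(C,pt(.03,0,-.021)))
E
python3 fit.py 186.8 204 212.6 238
```

```text
free [-1.20914987 -0.94001212] [ 0.4 -0.2  0.5 -0.6 -0.3]
-0.003 [2.22589408] [-0.9  0.6  0.4 -1.4]
0 [-2.77562466] [ 1.  -0.5  0.6 -0.3]
0.003 [-7.77362714] [ 3.  -1.5  0.8  0.7]
pointer centre row if x0 [344.6425126  228.23089424] [298.60767046 228.3244191 ]
```

Yellow is squarely on top (rows 213–238, fit within about 2° of square). Two more identical strokes bring blue and then red up.

```bash
python3 -m jog '[{"gripper":0,"dx":0,"dy":0,"dz":0.06,"rx":0,"ry":0,"rz":0},{"gripper":0,"dx":0,"dy":0,"dz":0.115,"rx":0,"ry":0,"rz":0},{"gripper":0,"dx":0,"dy":0,"dz":0.145,"rx":0,"ry":0,"rz":0},{"gripper":0,"dx":-0.007,"dy":0,"dz":0.145,"rx":0,"ry":0,"rz":0},{"gripper":0,"dx":-0.015,"dy":0,"dz":0.145,"rx":0,"ry":0,"rz":0},{"gripper":0,"dx":-0.023,"dy":0,"dz":0.145,"rx":0,"ry":0,"rz":0},{"gripper":0,"dx":-0.031,"dy":0,"dz":0.145,"rx":0,"ry":0,"rz":0},{"gripper":0,"dx":-0.039,"dy":0,"dz":0.145,"rx":0,"ry":0,"rz":0},{"gripper":0,"dx":-0.047,"dy":0,"dz":0.145,"rx":0,"ry":0,"rz":0},{"gripper":0,"dx":-0.053,"dy":0,"dz":0.145,"rx":0,"ry":0,"rz":0}]'
python3 -m jog '[{"gripper":0,"dx":0,"dy":0,"dz":0,"rx":0,"ry":0,"rz":0},{"gripper":0,"dx":0.001,"dy":0,"dz":-0.025,"rx":0,"ry":0,"rz":0},{"gripper":0,"dx":0.027,"dy":0,"dz":-0.025,"rx":0,"ry":0,"rz":0},{"gripper":0,"dx":0.053,"dy":0,"dz":-0.025,"rx":0,"ry":0,"rz":0},{"gripper":0,"dx":0.053,"dy":0,"dz":-0.025,"rx":0,"ry":0,"rz":0},{"gripper":0,"dx":0.053,"dy":0,"dz":-0.012,"rx":0,"ry":0,"rz":0},{"gripper":0,"dx":0.053,"dy":0,"dz":0,"rx":0,"ry":0,"rz":0},{"gripper":0,"dx":0.049,"dy":0,"dz":0,"rx":0,"ry":0,"rz":0},{"gripper":0,"dx":0.042,"dy":0,"dz":0,"rx":0,"ry":0,"rz":0},{"gripper":0,"dx":0.035,"dy":0,"dz":0,"rx":0,"ry":0,"rz":0}]'
python3 -m jog '[{"gripper":0,"dx":-0.007,"dy":0,"dz":0,"rx":0,"ry":0,"rz":0},{"gripper":0,"dx":-0.014,"dy":0,"dz":0,"rx":0,"ry":0,"rz":0},{"gripper":0,"dx":-0.020,"dy":0,"dz":0,"rx":0,"ry":0,"rz":0},{"gripper":0,"dx":-0.025,"dy":0,"dz":0,"rx":0,"ry":0,"rz":0},{"gripper":0,"dx":-0.029,"dy":0,"dz":0,"rx":0,"ry":0,"rz":0},{"gripper":0,"dx":-0.032,"dy":0,"dz":0,"rx":0,"ry":0,"rz":0},{"gripper":0,"dx":-0.034,"dy":0,"dz":0,"rx":0,"ry":0,"rz":0},{"gripper":0,"dx":-0.035,"dy":0,"dz":0,"rx":0,"ry":0,"rz":0},{"gripper":0,"dx":-0.035,"dy":0,"dz":0,"rx":0,"ry":0,"rz":0},{"gripper":0,"dx":-0.035,"dy":0,"dz":0,"rx":0,"ry":0,"rz":0}]'
python3 -m jog '[{"gripper":0,"dx":0.0,"dy":0,"dz":0,"rx":0,"ry":0,"rz":0},{"gripper":0,"dx":0.001,"dy":0,"dz":-0.025,"rx":0,"ry":0,"rz":0},{"gripper":0,"dx":0.001,"dy":0,"dz":-0.09,"rx":0,"ry":0,"rz":0},{"gripper":0,"dx":0.053,"dy":0,"dz":-0.145,"rx":0,"ry":0,"rz":0},{"gripper":0,"dx":0.053,"dy":0,"dz":-0.145,"rx":0,"ry":0,"rz":0},{"gripper":0,"dx":0.053,"dy":0,"dz":-0.145,"rx":0,"ry":0,"rz":0},{"gripper":0,"dx":0.053,"dy":0,"dz":-0.145,"rx":0,"ry":0,"rz":0},{"gripper":0,"dx":0.053,"dy":0,"dz":-0.145,"rx":0,"ry":0,"rz":0},{"gripper":0,"dx":0.053,"dy":0,"dz":-0.145,"rx":0,"ry":0,"rz":0},{"gripper":0,"dx":0.053,"dy":0,"dz":-0.145,"rx":0,"ry":0,"rz":0}]'; python3 look.py w4.png >/dev/null; python3 -c "
import cv2;im=cv2.imread('pics/w4.png');cv2.imwrite('pics/c4.png',cv2.resize(im[145:265,260:400],None,fx=5,fy=5,interpolation=cv2.INTER_CUBIC))
print([(r,*map(int,im[r,322,::-1])) for r in range(180,244)])
from h import *
C=cam('wrist');print(landmark_of('wrist','log_button_top'),[w(C,x['centre']) for x in landmark_of('wrist','log_button_top')])"
```

```text
clock: 8.85
ee_pos: [0.5831, 0.0865, 0.2547]
ee_rot: [[-1.0, 0.02, -0.001], [0.02, 1.0, -0.0], [0.001, -0.0, -1.0]]
contact_force: [-2.3, -0.3, -0.7]
width: -0.002
finger_force: 1.0
clock: 10.1
ee_pos: [0.548, 0.0872, 0.2553]
ee_rot: [[-1.0, 0.02, -0.002], [0.02, 1.0, 0.0], [0.002, 0.0, -1.0]]
contact_force: [-3.7, 1.3, 2.2]
width: 0.002
finger_force: 1.8
clock: 11.35
ee_pos: [0.5831, 0.0865, 0.2554]
ee_rot: [[-1.0, 0.02, 0.001], [0.02, 1.0, -0.0], [-0.001, -0.0, -1.0]]
contact_force: [-0.9, -1.3, 0.2]
width: -0.001
finger_force: 0.5
clock: 12.6
ee_pos: [0.5301, 0.0876, 0.3995]
ee_rot: [[-1.0, 0.02, -0.001], [0.02, 1.0, -0.0], [0.001, -0.0, -1.0]]
contact_force: [-0.2, -0.2, 0.2]
width: 0.002
finger_force: 0.0
[(180, 67, 64, 68), (181, 68, 63, 67), (182, 66, 61, 67), (183, 68, 63, 68), (184, 68, 62, 67), (185, 66, 59, 65), (186, 48, 59, 52), (187, 51, 168, 78), (188, 51, 161, 76), (189, 51, 160, 76), (190, 51, 159, 76), (191, 51, 159, 76), (192, 52, 160, 76), (193, 50, 159, 75), (194, 51, 160, 76), (195, 51, 160, 77), (196, 52, 162, 78), (197, 51, 160, 77), (198, 52, 161, 78), (199, 
[... 277 characters left out ...]
, 63), (214, 255, 64, 57), (215, 252, 64, 58), (216, 252, 63, 57), (217, 252, 63, 57), (218, 252, 63, 57), (219, 252, 63, 56), (220, 252, 62, 56), (221, 252, 62, 56), (222, 252, 61, 56), (223, 251, 62, 55), (224, 251, 61, 55), (225, 251, 61, 55), (226, 251, 61, 55), (227, 251, 61, 54), (228, 251, 61, 54), (229, 251, 60, 54), (230, 251, 60, 54), (231, 251, 60, 54), (232, 251, 59, 53), (233, 251, 60, 54), (234, 251, 58, 53), (235, 251, 58, 53), (236, 255, 59, 53), (237, 255, 63, 55), (238, 3, 17, 21), (239, 20, 21, 24), (240, 23, 22, 24), (241, 23, 20, 23), (242, 23, 21, 25), (243, 24, 22, 25)]
[{'centre': [-0.1426, -0.0195, 0.3299], 'p': 0.67}] [array([ 0.53213862, -0.05499412,  0.04980944])]
```

View pics/c4.png

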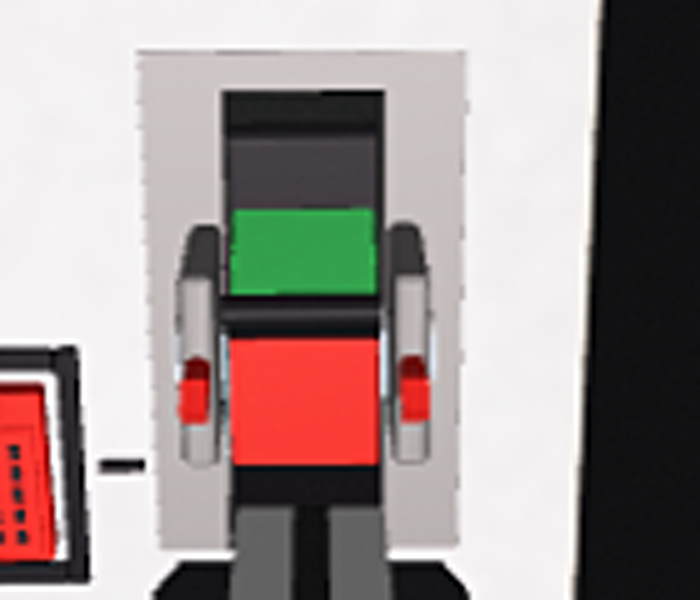

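Red is squarely on top between the pointers (rows 213–238, level with the red pointer tips at 221–229). Now I'll go to the button at (0.5315, −0.055).

```bash
python3 -m jog '[{"gripper":0,"dx":-0.001,"dy":-0.04,"dz":0,"rx":0,"ry":0,"rz":0},{"gripper":0,"dx":-0.002,"dy":-0.08,"dz":0,"rx":0,"ry":0,"rz":0},{"gripper":0,"dx":-0.003,"dy":-0.12,"dz":0.01,"rx":0,"ry":0,"rz":0},{"gripper":0,"dx":-0.004,"dy":-0.1425,"dz":0.05,"rx":0,"ry":0,"rz":0},{"gripper":0,"dx":-0.004,"dy":-0.1425,"dz":0.09,"rx":0,"ry":0,"rz":0},{"gripper":0,"dx":-0.004,"dy":-0.1425,"dz":0.13,"rx":0,"ry":0,"rz":0},{"gripper":0,"dx":-0.004,"dy":-0.1425,"dz":0.15,"rx":0,"ry":0,"rz":0},{"gripper":0,"dx":-0.004,"dy":-0.1425,"dz":0.16,"rx":0,"ry":0,"rz":0},{"gripper":0,"dx":-0.004,"dy":-0.1425,"dz":0.168,"rx":0,"ry":0,"rz":0},{"gripper":0,"dx":-0.004,"dy":-0.1425,"dz":0.168,"rx":0,"ry":0,"rz":0}]'
python3 -m jog '[{"gripper":0,"dx":0,"dy":0,"dz":0.001,"rx":0,"ry":0,"rz":0},{"gripper":0,"dx":0,"dy":0,"dz":0.002,"rx":0,"ry":0,"rz":0},{"gripper":0,"dx":0,"dy":0,"dz":0.003,"rx":0,"ry":0,"rz":0},{"gripper":0,"dx":0,"dy":0,"dz":0.004,"rx":0,"ry":0,"rz":0},{"gripper":0,"dx":0,"dy":0,"dz":0.005,"rx":0,"ry":0,"rz":0},{"gripper":0,"dx":0,"dy":0,"dz":0.006,"rx":0,"ry":0,"rz":0},{"gripper":0,"dx":0,"dy":0,"dz":0.007,"rx":0,"ry":0,"rz":0},{"gripper":0,"dx":0,"dy":0,"dz":0.008,"rx":0,"ry":0,"rz":0},{"gripper":0,"dx":0,"dy":0,"dz":0.009,"rx":0,"ry":0,"rz":0},{"gripper":0,"dx":0,"dy":0,"dz":0.009,"rx":0,"ry":0,"rz":0}]'
```

```text
clock: 14.0
ee_pos: [0.5312, -0.0549, 0.2324]
ee_rot: [[-1.0, 0.02, 0.0], [0.02, 1.0, -0.0], [-0.0, -0.0, -1.0]]
contact_force: [0.4, 0.8, 0.3]
width: 0.002
finger_force: 0.0
clock: 15.25
ee_pos: [0.531, -0.055, 0.2233]
ee_rot: [[-1.0, 0.02, 0.0], [0.02, 1.0, -0.0], [-0.0, -0.0, -1.0]]
contact_force: [-1.0, 0.2, 2.4]
width: 0.004
finger_force: 1.3
```

```bash
python3 -m jog '[{"gripper":0,"dx":0,"dy":0,"dz":0.001,"rx":0,"ry":0,"rz":0},{"gripper":0,"dx":0,"dy":0,"dz":0.002,"rx":0,"ry":0,"rz":0},{"gripper":0,"dx":0,"dy":0,"dz":0.003,"rx":0,"ry":0,"rz":0},{"gripper":0,"dx":0,"dy":0,"dz":0.004,"rx":0,"ry":0,"rz":0},{"gripper":0,"dx":0,"dy":0,"dz":0.0045,"rx":0,"ry":0,"rz":0},{"gripper":0,"dx":0,"dy":0,"dz":0.005,"rx":0,"ry":0,"rz":0},{"gripper":0,"dx":0,"dy":0,"dz":0.005,"rx":0,"ry":0,"rz":0},{"gripper":0,"dx":0,"dy":0,"dz":0.005,"rx":0,"ry":0,"rz":0},{"gripper":0,"dx":0,"dy":0,"dz":0.005,"rx":0,"ry":0,"rz":0},{"gripper":0,"dx":0,"dy":0,"dz":0.005,"rx":0,"ry":0,"rz":0}]'
```

```text
clock: 16.5
ee_pos: [0.5309, -0.055, 0.2193]
ee_rot: [[-1.0, 0.02, 0.001], [0.02, 1.0, -0.0], [-0.001, -0.0, -1.0]]
contact_force: [-3.2, 0.0, 12.7]
width: 0.0
finger_force: 6.2
```

```bash
python3 -m jog '[{"gripper":0,"dx":0,"dy":0,"dz":0.0005,"rx":0,"ry":0,"rz":0},{"gripper":0,"dx":0,"dy":0,"dz":0.001,"rx":0,"ry":0,"rz":0},{"gripper":0,"dx":0,"dy":0,"dz":0.001,"rx":0,"ry":0,"rz":0},{"gripper":0,"dx":0,"dy":0,"dz":0.001,"rx":0,"ry":0,"rz":0},{"gripper":0,"dx":0,"dy":0,"dz":0.001,"rx":0,"ry":0,"rz":0},{"gripper":0,"dx":0,"dy":0,"dz":0.001,"rx":0,"ry":0,"rz":0},{"gripper":0,"dx":0,"dy":0,"dz":0.001,"rx":0,"ry":0,"rz":0},{"gripper":0,"dx":0,"dy":0,"dz":0.001,"rx":0,"ry":0,"rz":0},{"gripper":0,"dx":0,"dy":0,"dz":0.001,"rx":0,"ry":0,"rz":0},{"gripper":0,"dx":0,"dy":0,"dz":0.001,"rx":0,"ry":0,"rz":0}]'
python3 - <<'E'
from h import *
im=snapshot("scene");s=im[160:260,240:400]
save("s2.png",cv2.resize(s,None,fx=5,fy=5,interpolation=cv2.INTER_CUBIC))
E
```

```text
clock: 17.75
ee_pos: [0.5309, -0.055, 0.2192]
ee_rot: [[-1.0, 0.02, 0.001], [0.02, 1.0, -0.0], [-0.001, -0.0, -1.0]]
contact_force: [-5.9, 2.0, 18.5]
width: 0.002
finger_force: 9.5
```

View pics/s2.png

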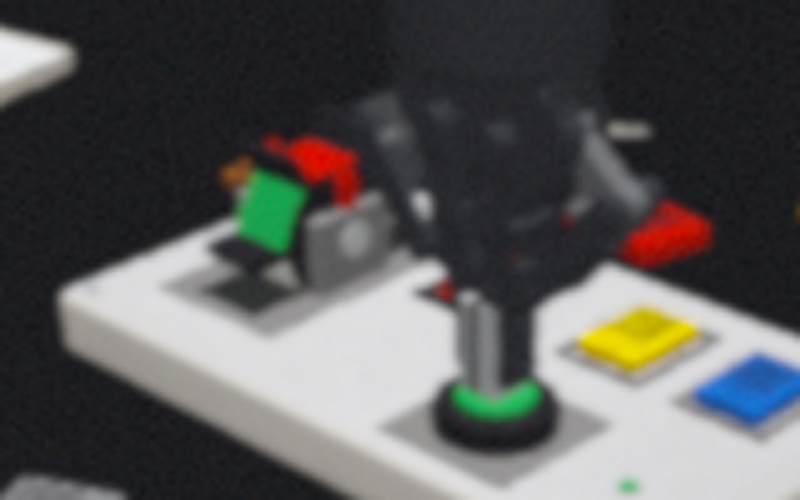

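The button is seated against a hard stop: force rose to 18 N with no further travel, and the green top at (497,395) has sunk into the housing. Red is still up on the wheel. Now I'll release and check.

```bash
python3 -m jog '[{"gripper":0,"dx":0,"dy":0,"dz":-0.004,"rx":0,"ry":0,"rz":0},{"gripper":0,"dx":0,"dy":0,"dz":-0.012,"rx":0,"ry":0,"rz":0},{"gripper":0,"dx":0,"dy":0,"dz":-0.03,"rx":0,"ry":0,"rz":0},{"gripper":0,"dx":0,"dy":0,"dz":-0.07,"rx":0,"ry":0,"rz":0},{"gripper":0,"dx":0,"dy":0,"dz":-0.11,"rx":0,"ry":0,"rz":0},{"gripper":0,"dx":0.02,"dy":0,"dz":-0.15,"rx":0,"ry":0,"rz":0},{"gripper":0,"dx":0.05,"dy":0,"dz":-0.18,"rx":0,"ry":0,"rz":0},{"gripper":0,"dx":0.08,"dy":0,"dz":-0.18,"rx":0,"ry":0,"rz":0},{"gripper":0,"dx":0.08,"dy":0,"dz":-0.18,"rx":0,"ry":0,"rz":0},{"gripper":0,"dx":0.08,"dy":0,"dz":-0.18,"rx":0,"ry":0,"rz":0}]'
python3 - <<'E'
from h import *
a=snapshot("wrist");save("f1.png",a)
s=snapshot("scene")[160:260,240:400];o=cv2.resize(s,None,fx=5,fy=3.75,interpolation=cv2.INTER_CUBIC)
save("f.png",np.vstack([o,cv2.resize(a,(800,500))[60:285]]))
E
```

```text
clock: 19.05
ee_pos: [0.4516, -0.0534, 0.3971]
ee_rot: [[-1.0, 0.02, 0.001], [0.02, 1.0, -0.0], [-0.001, -0.0, -1.0]]
contact_force: [0.1, 0.5, -0.7]
width: -0.005
finger_force: 0.0
```

View pics/f.png

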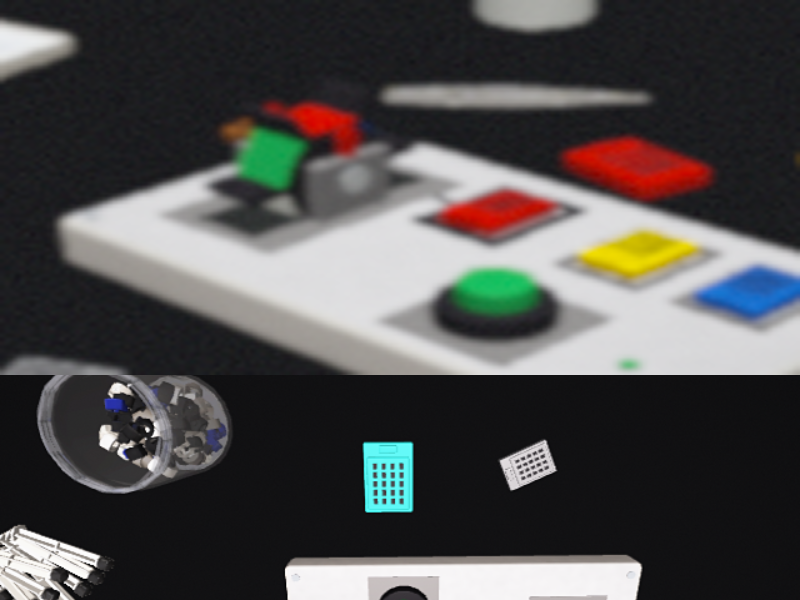

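The button is back up, the cassettes are still in their bays, and red is on top of the wheel at (325,120). The robot is clear, so I'm handing in.

```bash
python3 -c "
from plant import job;print(job.close_job())"
```

```text
the job is handed in; nothing more can be done
None
```

I rolled the wheel up to red, which matches the cassette in the black-framed bay, then pressed the green button to its stop and let it come back up; the job was handed in at about 19 s with every cassette still in its bay.

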